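# Hold a temperature probe in the check well

### The arm

A 7-joint arm with a two-finger parallel gripper is mounted at the origin on a cart in front of the work surface, level with it; the furniture and walls round the work are solid. World frame = base frame: x ahead of the robot, y to its left, z up, the work surface at z = 0. Lengths are in m, angles in degrees, forces in N, time in s.
With the tool pointing down it reaches from about 0.425 to 1.025 m from the base axis. Payload 9.4 kg.
Tool frame: the origin (TCP) lies at the very end of the fingers, on their centre line; the grasp point (between the pads) lies 19 mm behind it; z points along the fingers, y is the line along which they close (so a half turn about z gives the same grasp; the last joint's range is limited). The gripper opens to 93 mm and grips with 3 to 60 N. Pads are 15 mm wide; open, the fingers measure 128 mm over their backs; the gripper's body (75 mm by 188 mm) begins 65 mm behind the grasp point.
Start: joints at [-70.743, 34.337, -0.143, 91.639, 0.103, 54.024, -4.572], TCP at [0.291, 0.664, 0.179] pointing down, gripper open.
Joint ranges: [-147.43, 147.43], [-19.82, 112.94], [-74.19, 73.91], [6.32, 146.72], [-59.91, 239.91], [6.04, 106.73], [-150.56, 150.56]. Speed limits (degrees/s): [127.2, 127.2, 172.46, 172.46, 180, 180, 180].

### API

Orientations are given as [roll, pitch, yaw] about the fixed x, y, z axes, in that order (R = Rz(yaw) Ry(pitch) Rx(roll)).
In Python, from rig import arm gives the robot as it stands.
- The arm moves only by the shell command python3 -m jog 'ROWS' [OPENING]. ROWS is JSON, a list of rows, each a list of 4 numbers: the shift along the tool's x, y, z in mm, then the turn about the tool's z in rad. A call has 1 to 10 rows; each row shifts and turns the commanded pose from where the row before left it, along the tool's axes as they then stand; what a row does not reach is not made up. A row lasts 1/8 s, in which the tool goes at most 62.5 mm and 10.7 degrees, less where a joint would pass 70% of its speed; a pose out of reach is approached as far as the arm can. A call with a gripper value outside its range is refused whole. OPENING is the opening, from 0 (shut) to 1 (fully open), set as the call begins (- or left out, the last holds). The fingers move at their own pace and stop on an object; the grip force is fixed at half the most. Time passes only in rows, so rows that do not move let the fingers close. It gives the time, the measured TCP pose, the force, the opening and the grip force at its end, in the units of the state.
- arm.get_state(): the state, without advancing time (a new reading comes with each control period).
- arm.read_camera(name): name is "scene" or "top" or "wrist"; returns a dict with "color" (480x640x3 uint8, blue, green, red), "fx", "fy", "cx", "cy" (pixels), "k1" (the pictures are not rectified: a ray, as slopes to the right and down, at radius r is drawn at 1 + k1 r^2 times it, then the intrinsics apply), "pose" (4x4, takes a point from camera to world coordinates). Camera axes: x right, y down, z forward; pixel columns grow to the right and rows downward; lengths in m; the calibration is good to about 2 mm. A picture is of the moment at which its call begins. There is no depth.
- arm.close_job(): hands the job in; it is judged then, once.
Trained networks look in the newest picture that a camera, given by its name, has taken for a name from the list of things; names that differ only in an ending like _2 or _b are one class to them, and where a whole thing is asked for, a point or a joint stands for the part that bears it (a point fixed in the world has none). Each returns a list of dicts, best first, with "score" (0 to 1); they miss things now and then, are a little off and sometimes report something else, mostly with a low value. They report only what shows in the picture. A call takes as long as a camera call. They do not tell look-alikes from the thing itself.
- arm.boxes_of(camera, label): "xyz" ([x, y, z] in m, in world coordinates, good to about 4 mm: the middle of the surface that is visible of it).
- arm.landmark_of(camera, label): "xyz" ([x, y, z] in m, in world coordinates, good to about 4 mm: a listed point, or the origin of a listed thing).
The state is a dict: "time": time; "q": joint angles; "dq": joint speeds; "effort": joint torques, N m; "tool_pos": TCP position; "ee_rot": TCP orientation; "force": force on the tool from outside, world axes, zero at the start; "wrist_torque": the same for the moment, N m; "gripper_width": finger opening in m; "grip_force": force on a finger pad.
Only numpy, scipy, OpenCV 4.12 (cv2) and the standard library are available. Lean on these libraries where they do the work, as an engineer would, in place of code of your own. Each camera call takes 0.05 s, during which the arm holds its last target. There are 200 camera calls.

### The job

The temperature probe is to be checked in the aluminium well. First slide the guide arm's carriage by its black knob along the rail, fully home against the end stop, so that its guide hole stands over the well; then take the probe with the tall narrow handle out of the rack and lower it upright through the guide hole until its tip is about halfway down the well. The stem must not touch the guide or the well at any time; finish while still holding the probe there, still and centred in the guide hole, with the carriage home and everything else left where it was.

Things in the scene. Friction and masses are not known exactly. Their poses are not given: they have to be found in the camera images.
- stand: Check stand fixed to the table: grey base 135 x 270 x 12 mm, aluminium well block 56 x 56 mm (top z = 80 mm) near the -y end, behind it a rail along y with a 100 mm high dark steel stop at each end. Origin on the table near the base's middle, z up; x from the well side to the rail side (yaw within 0.25 rad), y along the rail. The carriage starts toward +y.
- well_mouth (a point): Centre of the mouth of the well, a round upright bore 30 mm wide and 60 mm deep in the top of the well block, at z = 80 mm (bore floor at z = 20 mm). Axes as the stand's.
- carriage (a joint): Position of the aluminium carriage on the rail in m: 0 at the +y stop, 0.14 against the stop at the -y end, where the guide hole is exactly over the well; it grows as the carriage moves toward the stand's -y. Starts between 0 and 0.05. Slides with about 2 to 3 N of friction and stays where it is left.
- knob (a point): Centre of the top of the black upright cylindrical knob on the carriage, 22 mm in diameter and 39 mm tall, top at z = 152 mm. The carriage's top face is at z = 107 mm. The knob stands on the rail's line, 70 mm behind (stand's +x of) the guide hole and moves with the carriage.
- guide (a point): Centre of the upper mouth of the guide hole, at z = 107 mm: a round through hole 24 mm wide in the 12 mm thick, 46 x 46 mm end plate of the carriage's arm (underside at z = 95 mm). Moves with the carriage.
- rack: Grey instrument rack fixed to the table, 75 x 190 mm, top plate at z = 115 mm (10 mm thick) with two 13 mm holes at y = -45 and +45 mm of its frame. Origin on the table under its centre, y along its length. The probe hangs in one hole and the gauge in the other.
- probe: Temperature probe, 40 to 85 g, hanging upright in the rack (tip at z = 15 mm): steel stem 8 mm thick, 100 mm from tip to a flange 30 mm wide and 4 mm thick that rests on the rack; above it a white ribbed cylindrical handle 20 mm thick, 104 to 170 mm above the tip. Origin at the tip, z along the stem toward the handle.
- stem_mid (a point): Point on the probe's stem axis 50 mm above the tip.
- gauge: Not to be moved: another instrument hanging in the rack's other hole, like the probe in stem and flange, but with a short neck and a flat disc head 44 mm wide, top at z = 145 mm. Origin at its tip.
- white_bottle: Bystander: loose white bottle, 54 mm wide, 124 mm tall. Origin at its underside's centre.
- amber_bottle: Bystander: loose amber glass bottle, 49 mm wide, 116 mm tall. Origin at its underside's centre.
- timer: Bystander: loose round white wind-up timer, 62 mm wide, 42 mm tall. Origin at its underside's centre.
- syringe: Bystander: loose syringe 126 x 22 x 14 mm. Origin at its underside's centre.
Mind the look-alikes: they are no part of the job. What is shaped like the probe but turquoise or yellow is not meant.

How it is judged (in metres and radians):
On the way, in this order (a step that is already met when the one before it is completed fails the run):
1. the carriage is home against the -y stop (within 4 mm) while the probe is still in the rack (value of joint carriage above 0.136 m and distance of probe from where it was at the start of the episode below 0.02 m), for 0.2 s.
2. the probe is held upright with its tip above the guide's top and out of the rack (height (world z) of probe above 0.12 m and angle between probe's own z axis and vertical below 0.25 rad), for 0.1 s.
3. the probe's tip is through the guide and inside the well (value of joint carriage above 0.136 m and z of probe in the frame of well_mouth between -0.055 and -0.015 m and horizontal distance between probe and well_mouth below 0.007 m), for 0.2 s.
At the end, for the whole second after the job is handed in: Probe still gripped, upright within 0.08 rad, still (under 10 mm/s), touching no guide, well or rack; tip 15 to 55 mm below the well mouth and within 7 mm of its axis; stem within 5 mm of the guide axis; carriage within 4 mm of its stop; gauge within 20 mm of its start (all of step 3 and horizontal distance between stem_mid and guide below 0.005 m and angle between probe's own z axis and vertical below 0.08 rad and contact force between the fingers and probe above 2 N and contact force between probe and stand below 0.2 N and contact force between probe and rack below 0.2 N and linear speed of probe below 0.01 m/s and distance of gauge from where it was at the start of the episode below 0.02 m); the arm keeps its last pose, push and grip.
It fails at once if the probe touches the guide, the well or another part of the stand (over 0.5 N) (contact force between probe and stand above 0.5 N).
It fails at once if the other instrument is moved more than 20 mm (distance of gauge from where it was at the start of the episode above 0.02 m).
It fails at once if a bystander is moved more than 20 mm (distance of any of white_bottle, amber_bottle, timer, syringe from where it was at the start of the episode above 0.02 m).
It also fails if it takes over 64 s, if anything falls off the work surface, if the arm or the gripper's body presses on something with over 40 N, if the wrist force passes 120 N, or if a joint passes its speed limit or range.

## Working session

There is one attempt and no reset: what is moved stays moved. The work goes in short steps, Python scripts to look and compute and a shell command to move; the robot and the scene stay as the last step left them, time stands still between calls to the robot, and variables do not carry over. Pictures are saved under pics/ and viewed, at most 10 in all, crops included, and the job is handed in when it is done.

```bash
mkdir -p pics; cat > h.py <<'E'
import numpy as np, cv2
from rig import arm
def show(cams, tag):
    for c in cams:
        r=arm.read_camera(c); cv2.imwrite(f'pics/{tag}_{c}.png', r['color']); np.savez(f'pics/{tag}_{c}.npz',**r)
def ray(r,u,v):
    K=np.array([[r['fx'],0,r['cx']],[0,r['fy'],r['cy']],[0,0,1]],float)
    p=cv2.undistortPoints(np.array([[[u,v]]],float),K,np.array([float(r['k1']),0,0,0]))[0,0]
    T=np.array(r['pose']); return T[:3,3], T[:3,:3]@np.array([p[0],p[1],1])
def at_z(r,u,v,z):
    o,d=ray(r,u,v); return o+d*(z-o[2])/d[2]
def proj(r,P):
    T=np.array(r['pose']); c=T[:3,:3].T@(np.array(P)-T[:3,3]); x,y=c[:2]/c[2]; s=1+float(r['k1'])*(x*x+y*y)
    return np.round([r['fx']*x*s+r['cx'],r['fy']*y*s+r['cy']],1)
E
python3 - <<'E'
from h import *
show(['scene','top','wrist'],'a')
for c in ['scene','top']:
    for l in ['stand','well_mouth','knob','guide','rack','probe','stem_mid','gauge','white_bottle','amber_bottle','timer','syringe']:
        print(c,l,[(np.round(d['xyz'],3).tolist(),round(d['score'],2)) for d in arm.landmark_of(c,l)][:4])
s=arm.get_state(); print(s['tool_pos'],s['ee_rot'],s['force'],s['gripper_width'],s['time'])
E
```

```text
scene stand [([0.556, -0.086, -0.003], 0.78)]
scene well_mouth [([0.523, -0.158, 0.084], 0.56)]
scene knob [([0.592, -0.06, 0.152], 0.6), ([0.53, 0.268, 0.014], 0.47)]
scene guide [([0.522, -0.066, 0.105], 0.66), ([0.463, -0.289, 0.002], 0.5)]
scene rack [([0.52, 0.312, 0.002], 0.91)]
scene probe [([0.454, 0.155, 0.001], 0.97), ([0.418, 0.264, -0.0], 0.82), ([0.51, 0.119, 0.004], 0.65), ([0.53, 0.268, 0.015], 0.64)]
scene stem_mid [([0.455, 0.156, 0.051], 0.96), ([0.527, 0.272, 0.068], 0.88), ([0.424, 0.263, 0.051], 0.77), ([0.619, 0.136, 0.053], 0.63)]
scene gauge [([0.51, 0.359, 0.016], 0.75)]
scene white_bottle [([0.719, -0.14, 0.004], 0.76)]
scene amber_bottle [([0.72, -0.028, -0.004], 0.63), ([0.557, -0.087, -0.0], 0.57)]
scene timer [([0.465, -0.394, -0.004], 0.82)]
scene syringe [([0.462, -0.287, 0.004], 0.65), ([0.593, -0.064, 0.152], 0.35), ([0.528, 0.272, 0.067], 0.29)]
top stand [([0.556, -0.089, -0.0], 0.7), ([0.724, -0.141, 0.002], 0.4)]
top well_mouth [([0.53, -0.159, 0.079], 0.77)]
top knob [([0.594, -0.061, 0.152], 0.77)]
top guide [([0.522, -0.063, 0.106], 0.87)]
top rack [([0.52, 0.315, 0.0], 0.8)]
top probe [([0.532, 0.27, 0.013], 0.73), ([0.507, 0.118, 0.002], 0.73), ([0.612, 0.131, 0.002], 0.69), ([0.422, 0.264, 0.004], 0.57)]
top stem_mid [([0.421, 0.261, 0.05], 0.59), ([0.613, 0.133, 0.049], 0.54), ([0.45, 0.152, 0.052], 0.48)]
top gauge [([0.516, 0.357, 0.013], 0.72)]
top white_bottle [([0.726, -0.141, 0.003], 0.82)]
top amber_bottle [([0.728, -0.031, -0.001], 0.98)]
top timer [([0.463, -0.398, 0.002], 0.57), ([0.726, -0.028, -0.002], 0.36), ([0.46, -0.288, 0.002], 0.33)]
top syringe [([0.461, -0.282, 0.0], 0.66)]
[0.29087448 0.66406241 0.17941213] [-1.79998031e+02  4.14047369e-03  1.56346022e+02] [-0.59856285 -0.27369853  1.07291331] 0.09305640609694586 1.35
```

View pics/a_scene.png

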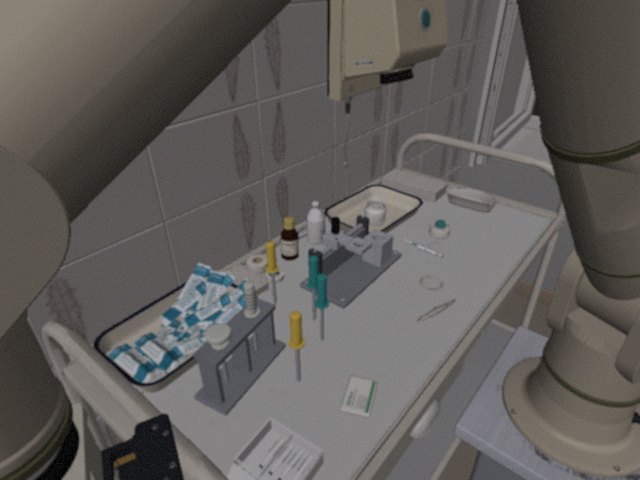

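View pics/a_top.png

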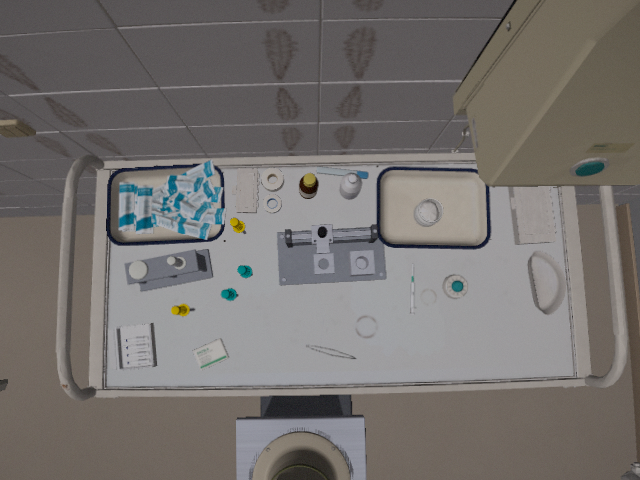

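The top view shows the carriage knob near (322,232), the guide near (323,263) and the well near (361,262). The white ribbed handle is at about (176,262) and the gauge disc at (138,270). In the scene view, the white-handled probe is at (250,298) and the turquoise and yellow look-alikes stand free on the table. The network positions agree with this: knob (0.593,-0.061), probe (0.531,0.269). I'll lift and go over the knob.

```bash
python3 -m jog '[[0,0,-50,0],[0,0,-50,0],[0,0,-50,0],[-40,-39,0,0],[-40,-39,0,0],[-40,-39,0,0],[-40,-39,0,0],[-40,-39,0,0],[-40,-39,0,0],[-40,-39,0,0]]' 1; python3 -m jog '[[-40,-39,0,0],[-40,-39,0,0],[-40,-39,0,0],[-40,-39,0,0],[-40,-39,0,0],[-40,-39,0,0],[-47,3,0,0],[0,0,0,-0.15],[0,0,0,-0.16],[0,0,0,-0.15]]'; python3 -m jog '[[0,0,0,0],[0,0,0,0]]'
python3 - <<'E'
from h import *
show(['wrist'],'b')
for c in ['wrist']:
    for l in ['knob','guide','well_mouth','stand']:
        print(c,l,[(np.round(d['xyz'],4).tolist(),round(d['score'],2)) for d in arm.landmark_of(c,l)][:4])
r=np.load('pics/b_wrist.npz')
print(r['pose'].round(3)); s=arm.get_state(); print(s['tool_pos'],s['ee_rot'],s['q'])
for P in [(0.593,-.061,.152),(.522,-.065,.107),(.527,-.158,.08)]: print(proj(r,P))
E
```

```text
time: 2.6
tool_pos: [0.4383, 0.2999, 0.3298]
ee_rot: [180.0, 0.0, 156.3]
force: [0.5, 0.4, 0.1]
gripper_width: 0.0931
grip_force: 0.0
time: 3.85
tool_pos: [0.6081, -0.0251, 0.3294]
ee_rot: [-180.0, -0.0, -177.0]
force: [-0.3, -0.4, 0.4]
gripper_width: 0.0931
grip_force: 0.0
time: 4.1
tool_pos: [0.608, -0.0251, 0.3295]
ee_rot: [180.0, 0.0, -177.5]
force: [0.2, 0.3, -0.3]
gripper_width: 0.0933
grip_force: 0.0
wrist knob [([0.5916, -0.0643, 0.1527], 0.61)]
wrist guide [([0.5261, -0.0626, 0.1081], 0.61)]
wrist well_mouth [([0.5277, -0.1542, 0.0793], 0.59)]
wrist stand [([0.5527, -0.0883, 0.0032], 0.93)]
[[-0.044  0.955  0.294  0.525]
 [ 0.999  0.042  0.013 -0.029]
 [-0.     0.294 -0.956  0.535]
 [ 0.     0.     0.     1.   ]]
[ 0.60803837 -0.02486469  0.32947606] [-1.79996845e+02  4.84176784e-03 -1.77336409e+02] [-10.72781911  18.62319595  10.69193916  97.20005785  -3.75972809
  64.52130967  93.69875098]
[293.4 190.7]
[294.6 120.5]
[218.4 122.1]
```

View pics/b_wrist.png

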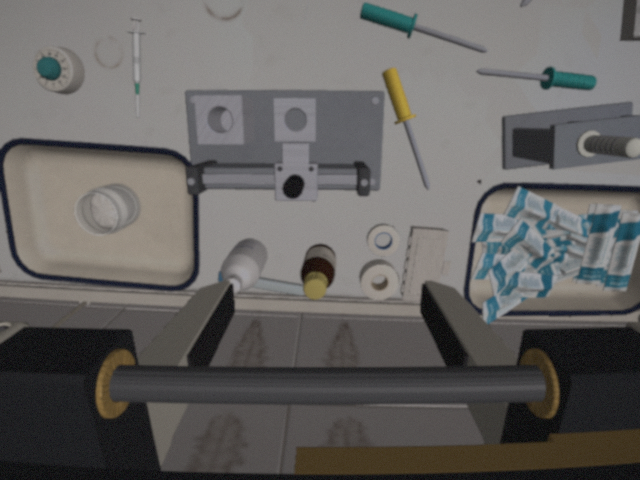

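The wrist view shows the knob top at about (293,186), the guide hole at (296,119) and the well mouth at (221,119), close to the predicted pixels. I'll compute their positions from those pixels.

```bash
python3 - <<'E'
from h import *
r=np.load('pics/b_wrist.npz')
print(at_z(r,293,186,.152),at_z(r,296,119,.107),at_z(r,221,119,.08))
K=np.array([at_z(r,293,186,.152)[:2],(.5916,-.0643),(.594,-.061),(.592,-.06)]).mean(0); print(K)
s=arm.get_state(); y=np.radians(s['ee_rot'][2]); X=np.array([np.cos(y),np.sin(y)]);Y=np.array([np.sin(y),-np.cos(y)])
d=K-s['tool_pos'][:2]; print('tool shift',d@X*1e3,d@Y*1e3)
im=cv2.imread('pics/b_wrist.png')[80:210,180:390]; cv2.imwrite('pics/b_crop.png',cv2.resize(im,None,fx=3.8,fy=3.8,interpolation=cv2.INTER_CUBIC))
E
```

```text
[ 0.58809158 -0.06146778  0.152     ] [ 0.52037079 -0.063452    0.107     ] [ 0.52336942 -0.15475706  0.08      ]
[ 0.5914229  -0.06169195]
tool shift 18.308945715509857 -36.01532015365785
```

View pics/b_crop.png

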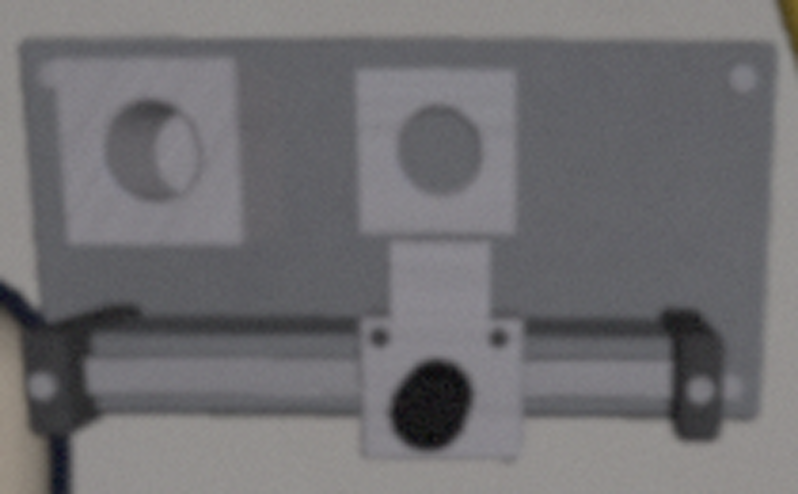

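The crop confirms the knob top at about (294,186) in the full image. The well bore is at crop (155,150) and the guide hole at (440,150), about 94 mm apart.

```bash
python3 -m jog '[[18,-36,0,0],[0,0,45,0],[0,0,45,0],[0,0,45,0],[0,0,35,0],[0,0,25,0],[0,0,10,0],[0,0,0,0],[0,0,0,0]]' 1; python3 -m jog '[[0,0,0,0],[0,0,0,0],[0,0,0,0],[0,0,0,0],[0,0,0,0],[0,0,0,0]]' 0
```

```text
time: 5.48
tool_pos: [0.5925, -0.0619, 0.1255]
ee_rot: [-180.0, 0.1, -177.3]
force: [0.6, 0.2, 0.4]
gripper_width: 0.0925
grip_force: 0.0
time: 6.22
tool_pos: [0.5918, -0.0618, 0.1244]
ee_rot: [-180.0, -0.0, -177.3]
force: [-0.9, -0.3, -0.5]
gripper_width: 0.0376
grip_force: 0.0
```

```bash
python3 -m jog '[[0,0,0,0],[0,0,0,0],[0,0,0,0],[0,0,0,0]]' 0
```

```text
time: 6.72
tool_pos: [0.5918, -0.0618, 0.1245]
ee_rot: [-180.0, 0.0, -177.3]
force: [-0.2, 0.2, 0.2]
gripper_width: 0.0012
grip_force: 0.0
```

```bash
python3 - <<'E'
from h import *
show(['wrist','scene'],'c')
a=cv2.imread('pics/c_wrist.png'); b=cv2.imread('pics/c_scene.png')[170:320,260:460]
b=cv2.resize(b,(480,360)); a=cv2.resize(a,(320,240)); o=np.zeros((360,800,3),np.uint8); o[:,320:]=b; o[:240,:320]=a
cv2.imwrite('pics/c.png',o)
E
```

```text
(no output)
```

View pics/c.png

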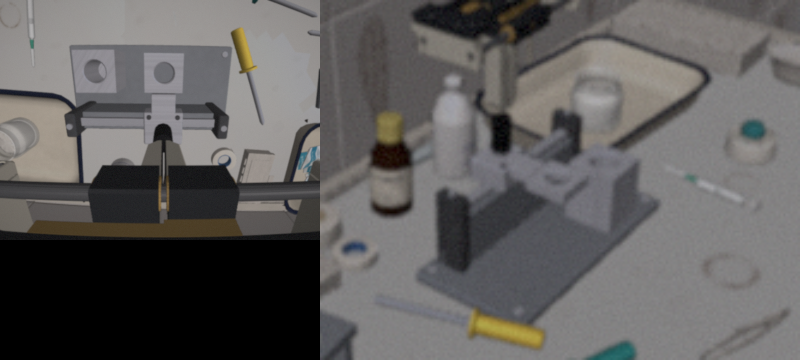

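The composite shows the shut fingertips at scene pixel (334,214), just beyond or above the knob top at about (335,219). The knob was missed. I'll check the projections.

```bash
python3 - <<'E'
from h import *
s=arm.get_state(); t=s['tool_pos']; print(t)
for c in ['scene','wrist']:
    r=np.load(f'pics/c_{c}.npz')
    print(c,'tcp',proj(r,t),'tcp+50',proj(r,t+[0,0,.05]),'knobtop',proj(r,[.592,-.062,.152]),'knobbase',proj(r,[.592,-.062,.113]))
print(arm.read_camera('top')['pose'].round(3).tolist())
for c in ['scene','top','wrist']:
    arm.read_camera(c)
    for l in ['knob','guide']: print(c,l,[(np.round(d['xyz'],4).tolist(),round(d['score'],2)) for d in arm.landmark_of(c,l)][:2])
im=cv2.imread('pics/c_wrist.png')[200:320,240:400]; im2=cv2.imread('pics/c_scene.png')[170:290,300:400]
o=np.hstack([cv2.resize(im,(480,360),interpolation=cv2.INTER_CUBIC),cv2.resize(im2,(300,360),interpolation=cv2.INTER_CUBIC)]); cv2.imwrite('pics/c2.png',o)
E
```

```text
[ 0.59174958 -0.06184926  0.12444411]
scene tcp [335.4 227.3] tcp+50 [335.7 209.4] knobtop [335.5 217.5] knobbase [335.3 231.2]
wrist tcp [326.8 269.3] tcp+50 [326.7 309.3] knobtop [326.5 289.3] knobbase [326.6 262.8]
[[-0.02, -0.989, 0.148, 0.429], [-1.0, 0.021, 0.007, -0.041], [-0.01, -0.147, -0.989, 1.214], [0.0, 0.0, 0.0, 1.0]]
scene knob [([0.5202, 0.3154, 0.0006], 0.59), ([0.5912, -0.0609, 0.1521], 0.58)]
scene guide [([0.5206, -0.0661, 0.1103], 0.73)]
top knob []
top guide []
wrist knob [([0.5919, -0.0579, 0.1539], 0.6)]
wrist guide []
```

View pics/c2.png

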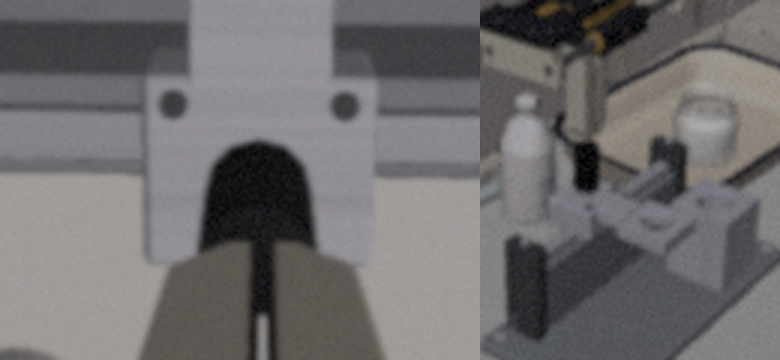

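The crop shows the fingertips ending at the knob's top, not around its base. That suggests the real tips are about 28 mm above the reported TCP. I'll check by touching the knob top (z = 152 mm) gently with shut fingers.

```bash
for i in 1 2 3; do python3 -m jog '[[0,0,1,0],[0,0,0,0]]' | egrep 'tool_pos|force'; done
```

```text
tool_pos: [0.5917, -0.0618, 0.1233]
force: [-0.2, -0.4, -0.4]
grip_force: 0.0
tool_pos: [0.5917, -0.0618, 0.1224]
force: [0.1, -0.3, -0.1]
grip_force: 0.0
tool_pos: [0.5917, -0.0618, 0.1214]
force: [0.6, -0.3, -0.1]
grip_force: 0.0
```

```bash
for i in 1 2 3 4 5 6; do python3 -m jog '[[0,0,1,0],[0,0,0,0]]' | egrep 'tool_pos|^force'; [ $i = 3 ] && sleep 0; done
```

```text
tool_pos: [0.5917, -0.0618, 0.1203]
force: [-0.4, 1.4, 0.1]
tool_pos: [0.5917, -0.0618, 0.1193]
force: [0.3, 0.5, 0.1]
tool_pos: [0.5917, -0.0618, 0.1184]
force: [0.7, -0.3, 1.3]
tool_pos: [0.5917, -0.0619, 0.1174]
force: [-0.1, 0.5, 0.0]
tool_pos: [0.5917, -0.0618, 0.1164]
force: [-0.4, -0.1, 0.9]
tool_pos: [0.5917, -0.0618, 0.1154]
force: [-0.3, 0.6, 0.6]
```

```bash
python3 - <<'E'
from h import *
show(['wrist','scene'],'d')
im=cv2.imread('pics/d_wrist.png')[180:480,160:500]; im2=cv2.imread('pics/d_scene.png')[185:245,305:365]
o=np.hstack([cv2.resize(im,(420,370)),cv2.resize(im2,(370,370),interpolation=cv2.INTER_CUBIC)]); cv2.imwrite('pics/d.png',o)
E
```

```text
(no output)
```

View pics/d.png

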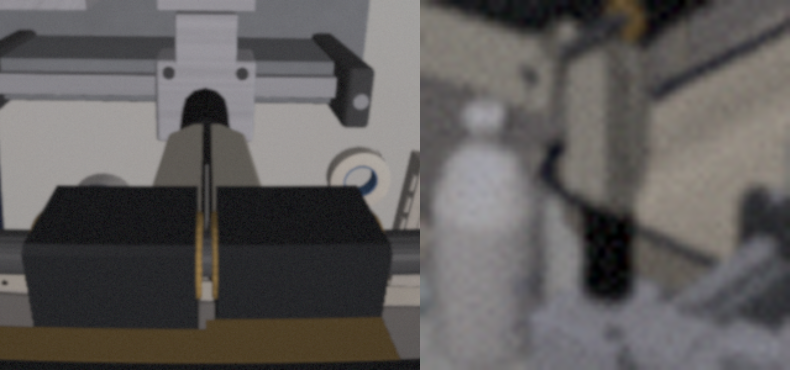

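```bash
python3 - <<'E'
from h import *
g=lambda n:cv2.cvtColor(cv2.imread(n),cv2.COLOR_BGR2GRAY).astype(float)
print('rows 208-236, cols a,c,d (scene)')
A,C,D=[g(f'pics/{t}_scene.png') for t in 'acd']
for v in range(208,236): print(v,*[I[v,334:338].mean().round() for I in (A,C,D)])
r=np.load('pics/d_wrist.npz'); s=arm.get_state(); print(s['tool_pos'])
for z in (.1155,.135,.152,.165): print(z,'tip edge',at_z(r,327,281,z).round(4),'knob front edge',at_z(r,327,253,z).round(4))
W=g('pics/d_wrist.png'); print([ (v,W[v,315:321].mean().round(),W[v,324:330].mean().round()) for v in range(244,300,2)])
A3=np.load('pics/a_scene.npz'); print(proj(A3,[.592,-.062,.152]),np.array(A3['pose']).round(3).tolist())
E
```

```text
rows 208-236, cols a,c,d (scene)
208 130.0 90.0 90.0
209 127.0 89.0 88.0
210 128.0 91.0 88.0
211 127.0 90.0 92.0
212 123.0 91.0 90.0
213 124.0 88.0 91.0
214 124.0 86.0 88.0
215 122.0 88.0 92.0
216 100.0 82.0 90.0
217 59.0 55.0 84.0
218 17.0 16.0 67.0
219 8.0 14.0 44.0
220 10.0 8.0 20.0
221 15.0 10.0 8.0
222 9.0 14.0 9.0
223 10.0 8.0 4.0
224 16.0 13.0 12.0
225 10.0 10.0 6.0
226 13.0 16.0 8.0
227 6.0 4.0 10.0
228 10.0 11.0 9.0
229 16.0 6.0 7.0
230 8.0 4.0 10.0
231 11.0 14.0 13.0
232 20.0 16.0 17.0
233 45.0 48.0 46.0
234 80.0 79.0 82.0
235 106.0 104.0 103.0
[ 0.5917779  -0.06186055  0.11542927]
0.1155 tip edge [ 0.5993 -0.0614  0.1155] knob front edge [ 0.5813 -0.0622  0.1155]
0.135 tip edge [ 0.5907 -0.0618  0.135 ] knob front edge [ 0.5744 -0.0625  0.135 ]
0.152 tip edge [ 0.5832 -0.0621  0.152 ] knob front edge [ 0.5684 -0.0628  0.152 ]
0.165 tip edge [ 0.5774 -0.0624  0.165 ] knob front edge [ 0.5638 -0.063   0.165 ]
[(244, np.float64(147.0), np.float64(148.0)), (246, np.float64(148.0), np.float64(147.0)), (248, np.float64(144.0), np.float64(144.0)), (250, np.float64(145.0), np.floa
[... 478 characters left out ...]
(16.0)), (274, np.float64(16.0), np.float64(17.0)), (276, np.float64(20.0), np.float64(25.0)), (278, np.float64(24.0), np.float64(31.0)), (280, np.float64(55.0), np.float64(29.0)), (282, np.float64(87.0), np.float64(32.0)), (284, np.float64(89.0), np.float64(33.0)), (286, np.float64(90.0), np.float64(34.0)), (288, np.float64(90.0), np.float64(29.0)), (290, np.float64(89.0), np.float64(29.0)), (292, np.float64(90.0), np.float64(31.0)), (294, np.float64(90.0), np.float64(31.0)), (296, np.float64(89.0), np.float64(27.0)), (298, np.float64(89.0), np.float64(30.0))]
[335.5 217.5] [[-0.778, -0.342, 0.527, 0.023], [-0.628, 0.416, -0.657, 0.667], [0.006, -0.843, -0.538, 0.677], [0.0, 0.0, 0.0, 1.0]]
```

The scene profile shows the fingers covering the knob's top 2–3 px, so the fingertip is just above the knob. From both cameras the real tips are at about z ≈ 0.153 while the reported TCP is 0.115. I'll continue the touch test.

```bash
for i in 1 2 3; do python3 -m jog '[[0,0,1,0],[0,0,0,0]]' | egrep 'tool_pos|^force'; done
```

```text
tool_pos: [0.5917, -0.0618, 0.1144]
force: [0.0, 0.6, 0.9]
tool_pos: [0.5917, -0.0618, 0.1134]
force: [0.7, -0.3, -0.0]
tool_pos: [0.5919, -0.0618, 0.1132]
force: [-2.6, -0.9, 7.6]
```

The fingers touch at reported z = 0.1133 when the real tip is at 0.152, so the fingers are 38.7 mm shorter than the reported TCP. I'll use that offset from here on. Next I'll back up, open, and go down to a real tip height of 0.126 (reported 0.0873).

```bash
python3 -m jog '[[0,0,-12,0],[0,0,0,0],[0,0,0,0],[0,0,0,0],[0,0,0,0],[0,0,0,0],[0,0,0,0],[0,0,0,0],[0,0,0,0],[0,0,0,0]]' 1 | egrep 'tool|width'; python3 -m jog '[[0,0,12,0],[0,0,10,0],[0,0,8,0],[0,0,7,0],[0,0,0,0]]'; python3 -m jog '[[0,0,0,0],[0,0,0,0],[0,0,0,0],[0,0,0,0],[0,0,0,0],[0,0,0,0],[0,0,0,0],[0,0,0,0],[0,0,0,0],[0,0,0,0]]' 0
```

```text
tool_pos: [0.5918, -0.0618, 0.1245]
gripper_width: 0.0921
time: 12.3
tool_pos: [0.5914, -0.0619, 0.0868]
ee_rot: [180.0, -0.1, -177.3]
force: [-0.7, 0.5, 0.5]
gripper_width: 0.0926
grip_force: 0.0
time: 13.55
tool_pos: [0.5918, -0.0619, 0.0875]
ee_rot: [-180.0, 0.0, -177.3]
force: [0.4, -0.9, -0.1]
gripper_width: 0.0213
grip_force: 30.0
```

Knob gripped (21 mm wide). Now dragging it along tool −y.

```bash
python3 -m jog '[[0,-10,0,0],[0,-15,0,0],[0,-15,0,0],[0,-10,0,0],[0,0,0,0]]' | egrep 'tool|orce'; python3 -m jog '[[0,-10,0,0],[0,-10,0,0],[0,-8,0,0],[0,-4,0,0],[0,0,0,0]]'| egrep 'tool|orce|width'
```

```text
tool_pos: [0.5936, -0.1141, 0.0874]
force: [-4.1, -1.4, 2.6]
grip_force: 30.0
tool_pos: [0.5947, -0.1442, 0.0874]
force: [-4.6, -1.8, 3.9]
gripper_width: 0.0214
grip_force: 30.0
```

```bash
for k in 1 2 3; do python3 -m jog '[[0,-2,0,0],[0,0,0,0]]' | egrep 'tool|^force'; done
```

```text
tool_pos: [0.5947, -0.1455, 0.0874]
force: [-6.1, 1.8, 4.0]
tool_pos: [0.5947, -0.1474, 0.0874]
force: [-5.2, 0.0, 5.3]
tool_pos: [0.5948, -0.1494, 0.0874]
force: [-5.6, 1.1, 5.7]
```

```bash
for k in 1 2; do python3 -m jog '[[0,-2,0,0],[0,0,0,0]]' | egrep 'tool|^force'; done
```

```text
tool_pos: [0.5949, -0.1514, 0.0874]
force: [-6.0, 1.3, 5.1]
tool_pos: [0.595, -0.1534, 0.0874]
force: [-6.2, 0.5, 4.9]
```

```bash
for k in 1 2 3; do python3 -m jog '[[0,-1,0,0],[0,0,0,0]]' | egrep 'tool|^force'; done
```

```text
tool_pos: [0.595, -0.1543, 0.0874]
force: [-6.3, 1.0, 6.0]
tool_pos: [0.595, -0.1549, 0.0874]
force: [-5.3, 2.4, 5.4]
tool_pos: [0.595, -0.1548, 0.0874]
force: [-6.2, 4.8, 7.1]
```

```bash
for k in 1 2 3; do python3 -m jog '[[0,-1,0,0],[0,0,0,0]]' | egrep 'tool|^force'; done
```

```text
tool_pos: [0.595, -0.1548, 0.0874]
force: [-7.1, 7.0, 7.4]
tool_pos: [0.595, -0.1548, 0.0874]
force: [-7.4, 10.0, 8.8]
tool_pos: [0.5949, -0.1548, 0.0874]
force: [-7.4, 12.9, 10.2]
```

The carriage is home: force is rising and the tool has stopped at y = -0.1548. I'll relieve the push, release, rise, and measure the guide and well.

```bash
python3 -m jog '[[0,4,0,0],[0,0,0,0]]' | egrep 'tool|^force';  python3 -m jog '[[0,0,0,0],[0,0,0,0],[0,0,0,0],[0,0,0,0],[0,0,0,0],[0,0,0,0],[0,0,0,0],[0,0,0,0],[0,0,0,0],[0,0,0,0]]' 1 | egrep 'tool|width'; python3 -m jog '[[0,0,-20,0],[0,0,-40,0],[0,0,-50,0],[0,0,0,0],[0,0,0,0]]'
python3 - <<'E'
from h import *
for c in ['wrist','scene','top']:
    show([c],'e')
    for l in ['knob','guide','well_mouth']:
        print(c,l,[(np.round(d['xyz'],4).tolist(),round(d['score'],2)) for d in arm.landmark_of(c,l)][:2])
r=np.load('pics/e_wrist.npz')
for P in [(.525,-.157,.107),(.595,-.1548,.152)]: print(proj(r,P))
u,v=proj(r,(.525,-.157,.107)).astype(int); print(u,v)
im=cv2.imread('pics/e_wrist.png')[max(0,v-70):v+110,u-110:u+110]; cv2.imwrite('pics/e.png',cv2.resize(im,None,fx=3,fy=3,interpolation=cv2.INTER_CUBIC)); print(im.shape)
E
```

```text
tool_pos: [0.595, -0.1549, 0.0874]
force: [-6.4, 1.4, 6.6]
tool_pos: [0.5962, -0.1557, 0.0874]
gripper_width: 0.0928
time: 19.68
tool_pos: [0.5959, -0.1555, 0.1972]
ee_rot: [180.0, 0.0, -177.3]
force: [0.4, 0.1, -0.2]
gripper_width: 0.0931
grip_force: 0.0
wrist knob [([0.5979, -0.1538, 0.1528], 0.67)]
wrist guide [([0.5272, -0.1553, 0.105], 0.97)]
wrist well_mouth [([0.5251, -0.1577, 0.0804], 0.79)]
scene knob [([0.5932, -0.1558, 0.1534], 0.71)]
scene guide [([0.5256, -0.1591, 0.1099], 0.8), ([0.4644, -0.3952, -0.0022], 0.6)]
scene well_mouth [([0.5289, -0.1581, 0.0814], 0.8), ([0.5542, -0.0885, -0.0028], 0.44)]
top knob [([0.5994, -0.1539, 0.1521], 0.41)]
top guide []
top well_mouth [([0.5557, -0.0886, 0.0006], 0.74)]
[329.4 140.9]
[328.  244.3]
329 140
(180, 220, 3)
```

View pics/e.png

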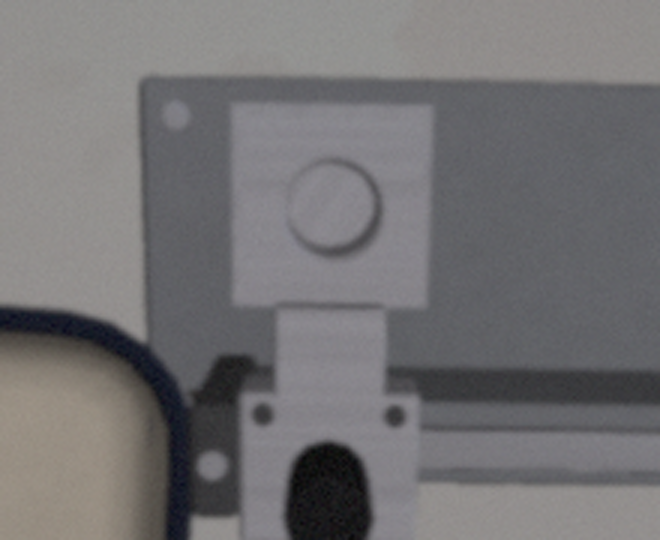

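The crop shows the guide plate over the well, with the hole centre at about crop (334,207), full pixel (330.5,139).

```bash
python3 - <<'E'
from h import *
r=np.load('pics/e_wrist.npz')
print('hole',at_z(r,330.5,139,.107),'plate',at_z(r,219+332.5/3,70+205/3,.107))
for c in ['scene','top']:
    arm.read_camera(c)
    for l in ['probe','gauge','rack','stem_mid']: print(c,l,[(np.round(d['xyz'],4).tolist(),round(d['score'],2)) for d in arm.landmark_of(c,l) if d['xyz'][1]>.24 and d['xyz'][0]>.48])
s=arm.get_state();print(s['tool_pos'],s['ee_rot'],s['q'])
E
```

```text
hole [ 0.52355376 -0.15620091  0.107     ] plate [ 0.52307394 -0.15674381  0.107     ]
scene probe [([0.5305, 0.2695, 0.0108], 0.69), ([0.5265, 0.2671, 0.0682], 0.51)]
scene gauge [([0.5164, 0.3609, 0.0205], 0.6)]
scene rack [([0.5176, 0.316, 0.002], 0.62)]
scene stem_mid []
top probe [([0.535, 0.2688, 0.0123], 0.76)]
top gauge [([0.5129, 0.3584, 0.0174], 0.81)]
top rack [([0.5195, 0.3149, 0.004], 0.88)]
top stem_mid []
[ 0.5962209  -0.15572363  0.19745222] [-1.79997858e+02  3.40816439e-03 -1.77293127e+02] [  3.02745012  25.84083411   9.15553769 105.83322136  -5.2927171
  48.73055299 107.48411042]
```

```bash
python3 -m jog '[[0,0,-55,0],[0,0,-55,0],[0,0,0,0.179],[0,0,0,0.179],[0,0,0,0.179],[0,0,0,0.179],[0,0,0,0.179],[0,0,0,0.179],[0,0,0,0.179],[0,0,0,0.179]]' 1|egrep 'tool|rot'; python3 -m jog '[[43,1.5,0,0],[43,1.5,0,0],[43,1.5,0,0],[43,1.5,0,0],[43,1.5,0,0],[43,1.5,0,0],[43,1.5,0,0],[43,1.5,0,0],[0,0,0,0],[0,0,0,0]]'
python3 - <<'E'
from h import *
show(['wrist'],'f')
for l in ['probe','gauge','rack','stem_mid']: print(l,[(np.round(d['xyz'],4).tolist(),round(d['score'],2)) for d in arm.landmark_of('wrist',l)])
r=np.load('pics/f_wrist.npz'); s=arm.get_state(); print(s['tool_pos'],s['ee_rot'],s['q'])
print(proj(r,(.531,.2695,.185)),proj(r,(.531,.2695,.119)),proj(r,(.515,.3585,.145)))
E
```

```text
tool_pos: [0.5961, -0.1557, 0.3075]
ee_rot: [180.0, -0.0, 100.3]
time: 23.28
tool_pos: [0.5444, 0.1838, 0.3075]
ee_rot: [180.0, 0.0, 100.6]
force: [0.6, -0.3, 0.5]
gripper_width: 0.0928
grip_force: 0.0
probe [([0.4496, 0.1643, 0.0252], 0.88), ([0.4242, 0.1695, 0.0259], 0.85), ([0.5298, 0.271, 0.0173], 0.81), ([0.3682, 0.2081, 0.0263], 0.76), ([0.6076, 0.1172, 0.0251], 0.73), ([0.7214, -0.1369, -0.002], 0.4)]
gauge [([0.5127, 0.3569, 0.0157], 0.97)]
rack [([0.5128, 0.3569, 0.0174], 0.75), ([0.5212, 0.3166, 0.0002], 0.62)]
stem_mid [([0.3342, 0.2483, 0.0213], 0.87), ([0.5585, 0.0975, 0.0245], 0.86), ([0.4455, 0.2088, 0.0195], 0.77), ([0.4078, 0.1275, 0.0242], 0.66)]
[0.54462452 0.1834291  0.30757291] [1.79987923e+02 6.33678649e-03 1.00558288e+02] [-43.22529144  17.62278169  25.54334097 103.74749432  -8.61467028
  60.52787173  -3.91754055]
[331.1 119.4] [330.5 120.2] [331.7  16. ]
```

View pics/f_wrist.png

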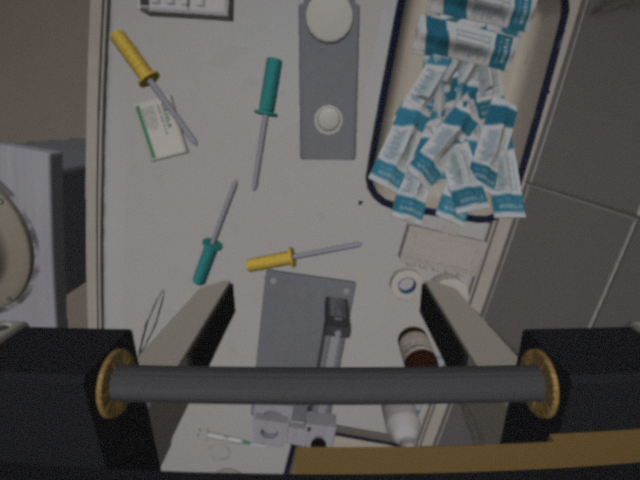

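The camera is straight above the rack. The white handle is at (328,120), predicted (331,119), and the gauge disc is at (329,17). The look-alikes lie flat on the table. I'll move over the handle, go down and grip.

```bash
python3 -m jog '[[44,0.5,0,0],[44,0.5,0,0],[0,0,45,0],[0,0,45,0],[0,0,40,0],[0,0,30,0],[0,0,10,0],[0,0,0,0]]' 1|egrep 'tool|^force'; python3 -m jog '[[0,0,10,0],[0,0,10,0],[0,0,6,0],[0,0,5,0],[0,0,0,0]]'|egrep 'tool|^force';
```

```text
tool_pos: [0.5294, 0.2708, 0.1375]
force: [0.1, 0.6, -0.5]
tool_pos: [0.529, 0.2711, 0.1061]
force: [1.5, 0.3, -0.1]
```

```bash
python3 -m jog '[[0,0,0,0],[0,0,0,0],[0,0,0,0],[0,0,0,0],[0,0,0,0],[0,0,0,0],[0,0,0,0],[0,0,0,0],[0,0,0,0],[0,0,0,0]]' 0
```

```text
time: 26.4
tool_pos: [0.5291, 0.2712, 0.1064]
ee_rot: [180.0, 0.0, 100.7]
force: [0.0, -0.6, 0.5]
gripper_width: 0.0195
grip_force: 30.0
```

```bash
python3 -m jog '[[0,0,-10,0],[0,0,-15,0],[0,0,-25,0],[0,0,-30,0],[0,0,-40,0],[0,0,-40,0],[0,0,-30,0],[0,0,-10,0],[0,0,0,0],[0,0,0,0]]' |egrep 'tool|orce|width'; python3 -m jog '[[-20,-4,0,0],[-35,-7,0,0],[-40,-8,0,0],[-40,-8,0,0],[-40,-8,0,0],[-40,-8,0,0],[-40,-8,0,0],[-40,-8,0,0],[-40,-8,0,0],[-40,-8,0,0]]'|egrep 'tool|orce|width'; python3 -m jog '[[-30,-6,0,0],[-15,-2.5,0,0],[0,0,0,0],[0,0,0,0],[0,0,0,0]]'
python3 - <<'E'
from h import *
for c in ['scene','wrist','top']:
    show([c],'g')
    for l in ['probe','stem_mid','guide','well_mouth','knob']: print(c,l,[(np.round(d['xyz'],4).tolist(),round(d['score'],2)) for d in arm.landmark_of(c,l) if d['xyz'][1]<-.1])
s=arm.get_state(); print(s['tool_pos'],s['ee_rot'])
E
```

```text
tool_pos: [0.5284, 0.271, 0.3052]
force: [0.2, -0.1, -0.8]
gripper_width: 0.0198
grip_force: 30.0
tool_pos: [0.5234, -0.1138, 0.3059]
force: [0.4, -0.1, -0.1]
gripper_width: 0.0193
grip_force: 30.0
time: 29.52
tool_pos: [0.5249, -0.1557, 0.3063]
ee_rot: [-180.0, -0.0, 100.8]
force: [-0.1, 0.2, -1.3]
gripper_width: 0.0195
grip_force: 30.0
scene probe [([0.5252, -0.1584, 0.2127], 0.69)]
scene stem_mid [([0.5236, -0.1565, 0.2678], 0.94)]
scene guide [([0.5274, -0.1602, 0.1092], 0.82)]
scene well_mouth [([0.5244, -0.1568, 0.0834], 0.76)]
scene knob []
wrist probe [([0.5237, -0.1583, 0.2122], 0.61)]
wrist stem_mid [([0.5255, -0.1587, 0.2653], 0.74)]
wrist guide [([0.5278, -0.1595, 0.1057], 0.69)]
wrist well_mouth [([0.5279, -0.1554, 0.0815], 0.73)]
wrist knob [([0.5952, -0.1541, 0.1531], 0.78)]
top probe []
top stem_mid []
top guide [([0.4634, -0.3971, 0.0018], 0.73), ([0.5236, -0.1599, 0.1084], 0.54)]
top well_mouth [([0.5287, -0.1549, 0.0782], 0.88)]
top knob [([0.5947, -0.1548, 0.1522], 0.67)]
[ 0.52469704 -0.15697275  0.3064433 ] [ 1.79998376e+02 -1.72941631e-04  1.00659370e+02]
```

The probe is held upright with its tip at about z = 0.213. Averaging the estimates puts the guide at (0.5264,-0.1575). I'll shift about 1.7 mm and lower to just above the guide for a close look.

```bash
python3 -m jog '[[0,1.7,0,0],[0,0,20,0],[0,0,25,0],[0,0,25,0],[0,0,15,0],[0,0,5,0],[0,0,0,0],[0,0,0,0],[0,0,0,0]]'|egrep 'tool|orce|time'
python3 - <<'E'
from h import *
for c in ['scene','wrist']:
    show([c],'k')
    for l in ['probe','stem_mid','guide','well_mouth']: print(c,l,[(np.round(d['xyz'],4).tolist(),round(d['score'],2)) for d in arm.landmark_of(c,l) if d['xyz'][1]<-.1])
s=arm.get_state(); print(s['tool_pos'])
S=np.load('pics/k_scene.npz');W=np.load('pics/k_wrist.npz'); t=s['tool_pos']
print('wrist tip',proj(W,[t[0],t[1],.1235]),'guide',proj(W,[.5264,-.1575,.107]),'flange',proj(W,[t[0],t[1],.224]))
u,v=proj(S,[.5264,-.1575,.107]); print('scene guide',u,v,'tip',proj(S,[t[0],t[1],.1235]))
u,v=int(u),int(v); print(u,v)
a=cv2.resize(S['color'][v-45:v+35,u-40:u+40],(400,400),interpolation=cv2.INTER_CUBIC)
U,V=proj(W,[.5264,-.1575,.107]).astype(int); x0=max(0,U-100); y0=max(0,V-100); print(x0,y0)
b=cv2.resize(W['color'][y0:y0+200,x0:x0+200],(400,400),interpolation=cv2.INTER_CUBIC)
cv2.imwrite('pics/k.png',np.hstack([a,b]))
E
```

```text
time: 31.55
tool_pos: [0.5267, -0.1567, 0.2171]
force: [-0.4, -0.6, -0.3]
grip_force: 30.0
scene probe [([0.526, -0.1581, 0.1244], 0.89)]
scene stem_mid [([0.5287, -0.1594, 0.1766], 0.71)]
scene guide [([0.5256, -0.159, 0.1079], 0.62)]
scene well_mouth [([0.5286, -0.1584, 0.0829], 0.7)]
wrist probe [([0.5262, -0.16, 0.1256], 0.87)]
wrist stem_mid []
wrist guide [([0.5273, -0.1589, 0.1048], 0.7)]
wrist well_mouth [([0.5269, -0.1553, 0.0816], 0.85), ([0.5253, -0.1563, 0.1754], 0.3)]
[ 0.52637445 -0.15663963  0.21642851]
wrist tip [327.9 226.8] guide [327.7 222.7] flange [328.1 273.2]
scene guide 378.9 226.7 tip [379.1 221.2]
378 226
227 122
```

View pics/k.png

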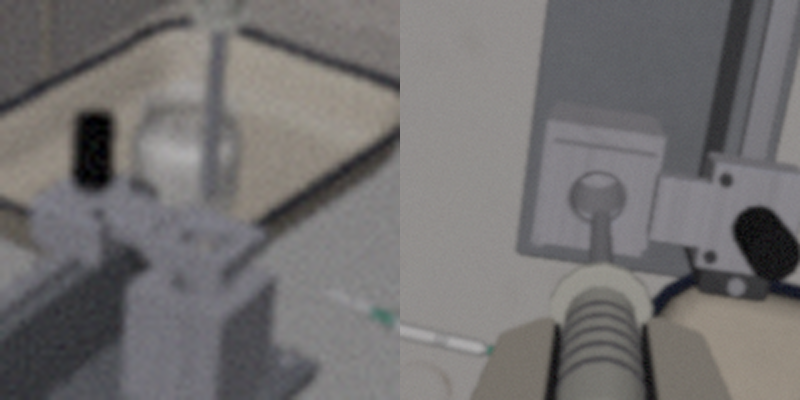

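```bash
python3 - <<'E'
from h import *
W=np.load('pics/k_wrist.npz'); g=cv2.GaussianBlur(cv2.cvtColor(W['color'],cv2.COLOR_BGR2GRAY),(3,3),0)
print('cols',list(range(308,348,2)))
for v in range(202,256,2): print(v,*['%3d'%x for x in g[v,308:348:2]])
E
```

```text
cols [308, 310, 312, 314, 316, 318, 320, 322, 324, 326, 328, 330, 332, 334, 336, 338, 340, 342, 344, 346]
202 131 131 130 131 131 130 127 128 130 132 133 133 130 131 133 132 132 131 132 131
204 132 130 130 130 131 130 126 128 131 132 132 131 131 132 132 132 133 132 132 130
206 132 130 130 132 132 129 125 124 124 125 128 130 129 131 132 132 133 133 132 131
208 132 130 129 132 130 121 109 108 110 112 113 114 118 127 131 133 132 133 131 132
210 132 130 130 128 116 107 110 120 128 129 124 119 113 113 125 132 131 132 132 131
212 131 130 128 113 100 113 126 129 131 133 132 129 123 111 110 126 131 133 132 131
214 131 129 117  96  92 103 116 122 125 128 127 122 113 102  98 112 128 133 132 132
216 131 125 105  90  93  98 105 109 112 112 111 106 103  99  95 103 122 132 130 131
218 130 120  96  89  95 100 104 106 106 106 104 103 101  98  93  98 117 131 131 131
220 130 116  92  89  95  99 103 106 106 105 105 104 101  99  93  95 114 130 131 131
222 129 116  93  88  96 100 104 105 106 106 105 102 102  99  94  95 116 130 132 131
224 130 121  99  89  97 101 104 105 105 106 104 103 101  98  95 100 12
[... 573 characters left out ...]
 129 132 132 133 131 130 130
240 130 131 130 128 128 130 126 103  90  93  94  89 102 126 133 133 132 132 131 131
242 130 131 130 127 128 130 126 101  90  93  94  89  99 125 131 133 132 131 130 130
244 120 121 124 124 127 130 125 100  89  93  93  88  97 124 132 132 132 132 131 130
246 100 102 106 107 111 115 113  93  88  93  92  87  94 122 131 132 133 133 130 128
248  95  96  98  98  98  98  96  86  88  92  92  87  90 112 122 124 126 128 127 123
250  94  95  95  96  96  95  93  85  88  92  93  88  84  93 100 102 104 108 111 110
252 109 108 105  98  96  94  92  89  93  99 102  98  87  93  96  95  96  96  96  96
254 138 137 133 128 120 114 111 114 121 126 130 128 117 109 103  99  96  94  94  94
```

Measured in the wrist picture, the hole centre is (325.4,220.5) and the tip centre is about (327.1,231.2). For a concentric tip I'd expect about 5 rows below the hole, so the tip is about 4 mm too far −y and 1 mm too far +x. I'll correct and measure again.

```bash
python3 -m jog '[[3.6,-0.6,0,0],[0,0,0,0],[0,0,0,0],[0,0,0,0]]'|egrep 'tool|orce|time'
python3 - <<'E'
from h import *
show(['wrist','scene'],'m')
W=np.load('pics/m_wrist.npz'); t=arm.get_state()['tool_pos']; print(t, proj(W,[t[0],t[1],.1248]),proj(W,[t[0],t[1],.107]))
g=cv2.GaussianBlur(cv2.cvtColor(W['color'],cv2.COLOR_BGR2GRAY),(3,3),0)
for v in range(202,242,2): print(v,*['%3d'%x for x in g[v,306:348:2]])
for c in ['wrist','scene']:
  for l in ['probe','stem_mid','guide','well_mouth']: print(c,l,[(np.round(d['xyz'],4).tolist(),round(d['score'],2)) for d in arm.landmark_of(c,l) if d['xyz'][1]<-.1])
S=np.load('pics/m_scene.npz'); g=cv2.GaussianBlur(cv2.cvtColor(S['color'],cv2.COLOR_BGR2GRAY),(3,3),0)
print('scene cols 366-394',proj(S,[t[0],t[1],.1248]),proj(S,[t[0],t[1],.107]))
for v in range(206,236): print(v,*['%3d'%x for x in g[v,366:395]])
E
```

```text
time: 32.55
tool_pos: [0.5252, -0.1533, 0.2165]
force: [-0.6, -0.7, -0.6]
grip_force: 30.0
[ 0.52511904 -0.15327815  0.21643016] [327.9 227.3] [327.9 221.9]
202 131 131 132 130 129 130 131 128 126 127 129 129 128 127 124 123 121 119 117 116 115
204 132 132 132 130 129 132 131 129 126 129 130 131 132 132 130 131 131 132 129 128 126
206 132 131 131 130 130 132 131 129 126 128 130 132 132 131 130 132 132 133 133 132 131
208 132 131 131 130 130 132 131 127 126 128 130 131 132 131 131 132 132 133 132 132 132
210 131 131 130 130 131 132 131 125 124 124 125 127 129 130 130 131 132 133 131 131 131
212 131 132 130 129 130 130 125 112 109 110 113 113 113 117 124 131 132 132 130 132 131
214 131 131 130 129 130 122 108 111 119 125 129 127 122 115 111 120 130 132 131 132 130
216 131 131 130 128 121 101  99 118 127 129 130 132 129 121 107 102 118 131 132 132 131
218 131 131 129 123 104  91  98 108 113 118 120 120 116 108 100  95 104 124 132 132 131
220 131 131 128 113  91  91  97 102 105 106 107 108 104 101  99  95  97 116 130 131 130
222 131 132 126 105  88  92  99 102 104 105 106 106 105 102  99
[... 4262 characters left out ...]
 117 118 118 116 114 115 117 119 120 117 112 109 110 112 115 115 109  99  90  86  90 103 117 126 129
231  90 105 112 114 116 116 116 115 116 117 117 118 119 118 115 114 115 116 114 108  98  89  86  91 102 116 127 131 131
232  73  93 106 112 114 115 114 113 113 114 114 115 117 118 117 117 116 112 106  97  88  86  93 105 117 126 131 132 131
233  61  81  99 110 114 115 113 111 110 112 113 114 116 116 116 115 109 102  94  88  85  92 104 117 125 130 130 130 130
234  64  82  99 111 115 114 111 108 108 111 112 113 114 115 114 110 101  91  85  85  91 102 112 121 126 128 128 127 129
235  83  96 108 115 117 113 108 104 104 108 111 113 114 116 114 106  95  87  86  93 103 112 117 120 122 122 122 124 129
```

After the shift, hole (326.1,224.2) and tip (327.3,231.2) leave about 1 mm in each axis, and the scene columns agree (stem 380, hole about 379.3). I'll trim that and lower in.

```bash
python3 -m jog '[[1.1,-0.5,0,0],[0,0,0,0],[0,0,6,0],[0,0,8,0],[0,0,8,0],[0,0,8,0],[0,0,5,0],[0,0,0,0],[0,0,0,0]]'|egrep 'tool|orce|time'
python3 - <<'E'
from h import *
show(['wrist','scene'],'n')
W=np.load('pics/n_wrist.npz'); t=arm.get_state()['tool_pos']; print(t, proj(W,[t[0],t[1],.107]),proj(W,[t[0],t[1],.095]))
g=cv2.GaussianBlur(cv2.cvtColor(W['color'],cv2.COLOR_BGR2GRAY),(3,3),0)
for v in range(206,266,2): print(v,*['%3d'%x for x in g[v,304:352:2]])
for c in ['wrist','scene']:
  for l in ['probe','stem_mid','guide']: print(c,l,[(np.round(d['xyz'],4).tolist(),round(d['score'],2)) for d in arm.landmark_of(c,l) if d['xyz'][1]<-.1])
E
```

```text
time: 34.17
tool_pos: [0.5246, -0.1524, 0.1816]
force: [0.0, -1.0, -1.6]
grip_force: 30.0
[ 0.52460485 -0.15233677  0.18173135] [328.  233.1] [328.  228.9]
206 115 113 113 112 113 113 114 116 118 121 123 123 123 125 127 129 131 131 133 131 130 132 133 133
208 130 127 125 123 118 116 115 114 112 111 111 110 111 112 114 118 121 123 127 128 129 130 130 132
210 133 131 132 131 129 129 129 128 124 119 118 116 115 114 112 111 111 112 114 114 117 118 120 124
212 133 132 131 131 130 132 133 131 130 127 126 130 131 130 128 125 123 120 118 117 117 115 112 112
214 133 132 132 131 130 131 133 132 129 127 128 131 133 133 132 131 131 131 131 131 129 128 125 123
216 133 132 133 131 131 131 133 133 129 128 130 132 133 133 133 131 132 133 134 134 133 132 133 131
218 133 130 132 130 130 132 133 132 129 128 129 132 133 134 133 132 132 133 133 134 133 132 133 131
220 132 132 131 131 131 132 133 131 128 127 129 132 133 133 134 132 133 133 133 134 133 132 133 132
222 132 132 133 131 131 133 133 130 124 119 119 121 120 122 128 129 132 133 134 134 133 134 133 132
224 133 132 133 132 131 133 130 119 108 107 
[... 1647 characters left out ...]
 131 130
258 134 130 129 126 129 137 145 149 149 148 148 148 148 148 148 148 147 144 138 128 128 131 131 130
260 131 127 125 130 142 148 149 147 147 148 147 148 147 147 147 147 147 148 146 139 127 126 129 131
262 124 125 135 145 148 147 148 148 147 147 147 147 147 147 146 148 147 146 147 145 138 125 123 129
264 105 125 144 148 147 147 148 147 146 142 140 140 141 142 145 146 146 147 146 146 147 139 126 123
wrist probe [([0.5242, -0.1486, 0.0899], 0.74)]
wrist stem_mid [([0.526, -0.1558, 0.1409], 0.61)]
wrist guide [([0.5254, -0.1567, 0.1054], 0.64)]
scene probe [([0.5234, -0.1559, 0.0877], 0.65)]
scene stem_mid [([0.5228, -0.1521, 0.142], 0.53)]
scene guide [([0.5243, -0.1582, 0.1107], 0.65)]
```

The tip is in the guide at z ≈ 0.090. The hole centre is (326.6,236.7) and the stem crosses guide height at about (327.3,237.3), so it is centred within 1 mm. I'll continue down 45 mm.

```bash
python3 -m jog '[[-0.2,-0.3,5,0],[0,0,8,0],[0,0,8,0],[0,0,8,0],[0,0,8,0],[0,0,5,0],[0,0,2.5,0],[0,0,0,0],[0,0,0,0],[0,0,0,0]]'
python3 - <<'E'
from h import *
show(['wrist','scene'],'p')
W=np.load('pics/p_wrist.npz'); t=arm.get_state()['tool_pos']; print(t, proj(W,[t[0],t[1],.107]))
g=cv2.GaussianBlur(cv2.cvtColor(W['color'],cv2.COLOR_BGR2GRAY),(3,3),0)
for v in range(234,270,2): print(v,*['%3d'%x for x in g[v,300:356:2]])
for c in ['wrist','scene']:
  for l in ['probe','stem_mid','guide','knob','gauge','white_bottle','amber_bottle']: print(c,l,[(np.round(d['xyz'],4).tolist(),round(d['score'],2)) for d in arm.landmark_of(c,l)][:2])
E
```

```text
time: 35.83
tool_pos: [0.5243, -0.1525, 0.1371]
ee_rot: [180.0, 0.0, 100.7]
force: [0.6, 0.6, -0.3]
gripper_width: 0.0193
grip_force: 30.0
[ 0.52426313 -0.1525058   0.13711109] [328.  251.7]
234 134 133 134 134 131 131 133 134 133 131 128 128 131 133 134 134 135 135 132 134 135 135 135 135 134 134 133 132
236 134 133 134 133 132 132 133 134 132 131 128 128 130 133 133 134 134 133 133 134 135 135 136 135 134 134 134 132
238 134 132 134 133 132 131 133 134 133 130 128 125 127 130 130 130 131 133 132 134 135 134 135 134 133 135 135 133
240 133 132 133 132 130 132 134 134 131 122 110 102 100 102 103 104 110 119 125 132 133 134 134 133 133 135 133 133
242 133 133 135 133 131 132 133 129 116 100  90  86  88  93  93  89  87  96 105 118 128 134 135 133 132 135 133 133
244 133 134 135 132 131 131 126 110  96  96  98  90  89  94  94  89  87  97  98  98 111 128 134 134 133 135 133 132
246 132 133 134 133 131 125 106  91  96 101 101  90  90  93  94  89  87  98 100  97  97 113 129 133 134 135 134 134
248 133 135 133 133 130 114  92  92  98 102 101  90  90  93  93  88  87  98 100  97  96 100 120 1
[... 1248 characters left out ...]
st guide []
wrist knob [([0.5959, -0.1545, 0.1525], 0.7)]
wrist gauge []
wrist white_bottle [([0.7212, -0.1372, -0.0009], 0.83), ([0.5254, -0.1552, 0.0925], 0.63)]
wrist amber_bottle [([0.726, -0.0286, -0.0009], 0.9), ([0.5267, -0.1572, 0.0799], 0.57)]
scene probe [([0.3632, 0.2101, 0.0232], 0.96), ([0.4484, 0.1636, 0.023], 0.78)]
scene stem_mid [([0.333, 0.2442, 0.0179], 0.94), ([0.4449, 0.2132, 0.0189], 0.82)]
scene guide [([0.5252, -0.1621, 0.1066], 0.55)]
scene knob [([0.5957, -0.153, 0.1537], 0.73), ([0.5127, 0.358, 0.0191], 0.45)]
scene gauge [([0.5123, 0.3576, 0.0172], 0.92)]
scene white_bottle [([0.7195, -0.1377, 0.0039], 0.61)]
scene amber_bottle [([0.7222, -0.0257, -0.0072], 0.63)]
```

The stem is centred in the hole (columns 327.0 against 327.2). The tip is at z ≈ 0.046, the knob is home, and the gauge and bottles haven't moved. Handing in.

```bash
python3 -c "
from rig import arm
print(arm.close_job())"
```

```text
the job is handed in; nothing more can be done
None
```

I handed the job in with the carriage home against its stop. The probe is still gripped and upright, centred in the guide hole to about 1 mm, with its tip about 34 mm down the well. The verdict wasn't shown, and a touch as light as the 0.5 N limit would not have shown in my force readings.

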